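Close the treatment chamber and set its gas inlet valve

TASK

Get the conservation treatment chamber ready for dry gas: first slide its flat cover fully home over the compartment with the iron key. Then, by the upright grip on the hand wheel, turn the inlet valve clockwise until it stops, and from the stop back it off exactly two full turns anticlockwise. Finish while still holding the grip pinched between the fingers, with the wheel standing still; leave the key and the things around the chamber where they are.

Things in the scene. Friction and masses are not known exactly. Their poses are not given: they have to be found in the camera images.
- chamber: Fixed grey steel box. Origin on the table; y runs along its length, z up; yaw up to 0.3 rad. Box x -75..75, y -120..170, z 0..55 mm; rails on both long sides rise to 67 mm. Open compartment (138 x 128 mm) at y 36..164; the rest is a closed deck on which the open cover rests. Valve beyond the -y end: upright stem at x 0, y -200 mm, joined to the box by a brass pipe.
- cover (a joint): Travel of the flat aluminium cover plate (134 x 138 x 6 mm) in the rails, m: 0 is fully home over the compartment against the end stop, 0.125 fully open; it opens along the chamber's -y axis, so it is closed by moving it along +y. Starts 60 to 115 mm open. Sliding it takes about 2 to 3 N; it stays where it is left.
- cover_knob (a point): Point inside the round black knob in the middle of the cover, 6 mm below the knob's flat top and on its axis, about 80 mm above the table. The knob is 25 mm across at the top, 20 mm at the neck, 30 mm tall over the plate. With the cover home it is at chamber x = 0, y = +95 mm.
- valve_wheel (a joint): Opening of the valve, rad, seen from above: 0 is shut against the stop, positive values are anticlockwise (opening), 6.283 is one turn open; it can go to 22. Starts 1.5 to 4.5 rad open. Clockwise closes it. Turning takes about 3 N at the grip; it stays where it is left.
- wheel_hub (a point): Top of the wheel's hub on the stem axis (chamber x = 0, y = -200 mm), 110 mm above the table. The hand wheel has three spokes and a rim 102 mm across over all, made of 12 mm round bar; the rim's top is 103 mm above the table.
- crank_grip: Upright black grip on the wheel's rim, 18 mm across, 43 mm tall; turns freely about its own upright pin, so the hand can lead it round without turning. Origin at mid-height, 128 mm above the table (foot 107, top 150), 45 mm from the stem axis; seen from there, at angle (valve value) anticlockwise from the chamber's +x.
- iron_key: Dark iron key, 39 x 108 x 12 mm, lying in the compartment; stays there.
- spool_0: Bystander: thread spool with red thread, 65 x 47 x 42 mm; origin at the middle of its underside.
- spool_1: Bystander: thread spool with white thread, 65 x 47 x 42 mm; origin at the middle of its underside.
- masking_tape: Bystander: roll of tape lying flat, 96 mm across, 25 mm high; origin at the middle of its underside.
- leather_case: Bystander: small brown case, 71 x 115 x 85 mm; origin at the middle of its underside.

How it is judged:
By the outcome, as a careful person would: the job done as asked, in the order asked, and still so for the second after the job is handed in, while the arm keeps its last pose, push and grip.
It also fails if it takes over 72 s, if anything falls off the work surface, if the arm or the gripper's body presses on something with over 40 N, if the wrist force passes 120 N, or if a joint passes its speed limit or range.

ROBOT

A 7-joint arm with a two-finger parallel gripper is mounted at the origin on a cart in front of the work surface, level with it; the furniture and walls round the work are solid. World frame = base frame: x ahead of the robot, y to its left, z up, the work surface at z = 0. Lengths are in m, angles in rad, forces in N, time in s.
With the tool pointing down it reaches from about 0.4 to 0.9 m from the base axis. Payload 5.6 kg.
Tool frame: the origin (TCP) lies on the centre line of the jaws, within the pads' length; the fingertips stand 8 mm ahead of it and the grasp point (between the pads) lies 11 mm behind it; z points along the fingers, y is the direction in which the jaws open and shut (so a half turn about z gives the same grasp; the last joint's range is limited). The gripper opens to 92 mm and grips with 3 to 60 N. Pads are 20 mm wide; open, the fingers measure 128 mm over their backs; the gripper's body (75 mm by 189 mm) begins 69 mm behind the grasp point.
Start: joints at [1.106, 0.468, -0.012, 1.603, 0.006, 1.071, -0.056], TCP at [0.266, -0.593, 0.223] pointing down, gripper open.
Joint ranges: [-2.53, 2.53], [-0.31, 2.02], [-1.57, 1.55], [0.28, 2.44], [-1.29, 4.43], [0.15, 1.84], [-2.92, 2.92]. Speed limits (rad/s): [2.57, 2.57, 3.14, 3.14, 3.14, 3.14, 3.14].

INTERFACE

Orientations are given as a 3x3 rotation matrix whose columns are the frame's x, y, z axes.
In Python, from workcell import env gives the robot as it stands.
- The arm moves only by the shell command python3 -m pendant 'ROWS' [FORCE]. ROWS is text: rows parted by semicolons, each of 7 numbers parted by spaces: the turn, a rotation vector about the tool's x, y, z in rad, then the shift along the tool's x, y, z in cm, then the opening, from 0 (shut) to 1 (fully open). In form: rx ry rz tx ty tz fingers; .... A call has 1 to 5 rows; each row shifts and turns the pose as measured when the row begins, along the tool's axes as they then stand; what a row does not reach is not made up. A row lasts 1/10 s, in which the tool goes at most 50 mm and 8.59 degrees, less where a joint would pass 70% of its speed; a pose out of reach is approached as far as the arm can. A call with a gripper value outside its range is refused whole. The fingers move at their own pace and stop on an object; FORCE is the grip in N (left out, the last holds). Time passes only in rows, so rows that do not move let the fingers close. It gives the time, the measured TCP pose, the force and the opening at its end, in the units of the state.
- env.state(): the state, without advancing time (a new reading comes with each control period).
- env.capture(name): name is "side" or "top"; returns (picture, depth): 400x640x3 uint8, red, green, blue; 400x640 float32, m along the optical axis (not along the pixel's ray), 0 where there is no reading.
- env.camera_model(name): a dict with "intrinsics" (3x3 intrinsics, pixels), "distortion" ([k1, k2, p1, p2, k3] as OpenCV has them; the pictures are not rectified), "rvec" (rotation vector, rad) and "tvec" (3), from world to camera coordinates, as OpenCV has them. Camera axes: x right, y down, z forward; pixel columns grow to the right and rows downward; lengths in m; the calibration is good to about 2 mm. A picture is of the moment at which its call begins. camera_model takes no time and is no camera call.
- env.finish_job(): hands the job in, once; it reports no verdict.
Trained networks look in the newest picture that a camera, given by its name, has taken for a name from the list of things; names that differ only in an ending like _2 or _b are one class to them, and where a whole thing is asked for, a point or a joint stands for the part that bears it (a point fixed in the world has none). Each returns a list of dicts, best first, with "conf" (0 to 1); they miss things now and then, are a little off and sometimes report something else, mostly with a low value. They report only what shows in the picture. A call takes as long as a camera call.
- env.search_frame(camera, target): "point" ([x, y, z] in m, in the coordinates of the camera as it stood for that picture, good to about 4 mm: the middle of the surface that is visible of it).
- env.masks_of(camera, target): "pixels" (400x640 bool, what is visible of it).
The state is a dict: "time": time; "joint_pos": joint angles; "joint_vel": joint speeds; "joint_torque": joint torques, N m; "ee_pos": TCP position; "orientation": TCP orientation; "force": force on the tool from outside, world axes, zero at the start; "wrist_torque": the same for the moment, N m; "opening": opening from 0.0 (shut) to 1.0 (fully open).
Only numpy, scipy, OpenCV 4.12 (cv2) and the standard library are available. Lean on these libraries where they do the work, as an engineer would, in place of code of your own. Each camera call takes 0.05 s, during which the arm holds its last target.

## Working session

There is one attempt and no reset: what is moved stays moved. The work goes in short steps, Python scripts to look and compute and a shell command to move; the robot and the scene stay as the last step left them, time stands still between calls to the robot, and variables do not carry over. Pictures are saved under pics/ and viewed, and the job is handed in when it is done.

```bash
ls; mkdir -p pics; cat > h.py <<'E'
import numpy as np, cv2
from workcell import env
def cam(n):
    m=env.camera_model(n); R=cv2.Rodrigues(np.array(m["rvec"],float))[0]; return np.array(m["intrinsics"],float),np.array(m["distortion"],float),R,np.array(m["tvec"],float).ravel()
def c2w(n,p):
    K,d,R,t=cam(n); return R.T@(np.asarray(p)-t)
def px2w(n,us,depth=None,z=None):
    K,d,R,t=cam(n); us=np.asarray(us,float).reshape(-1,1,2)
    r=cv2.undistortPoints(us,K,d).reshape(-1,2); r=np.c_[r,np.ones(len(r))]
    if depth is not None: return (r*np.asarray(depth).reshape(-1,1)-t)@R
    D=r@R; C=-R.T@t; s=(z-C[2])/D[:,2]; return C+D*s[:,None]
def w2px(n,P):
    K,d,R,t=cam(n); return cv2.projectPoints(np.asarray(P,float).reshape(-1,1,3),R,t,K,d)[0].reshape(-1,2)
def save(im,f): cv2.imwrite('pics/'+f,im[...,::-1])
E
python3 - <<'E'
from h import *
for n in ("top","side"):
    im,d=env.capture(n); save(im,n+'0.png'); np.savez(n+'0.npz',im=im,d=d)
    for t in ["cover_knob","wheel_hub","crank_grip","chamber","iron_key","spool_0","spool_1","masking_tape","leather_case"]:
        print(n,t,[(round(r["conf"],2),c2w(n,r["point"]).round(3).tolist()) for r in env.search_frame(n,t)[:2]])
s=env.state(); print(s)
E
```

```text
pics
top cover_knob [(0.78, [0.585, 0.059, 0.062])]
top wheel_hub [(0.63, [0.611, -0.12, 0.102])]
top crank_grip [(0.36, [0.583, -0.093, 0.146])]
top chamber []
top iron_key [(0.44, [0.55, 0.185, 0.017])]
top spool_0 [(0.55, [0.362, 0.218, 0.041])]
top spool_1 [(0.55, [0.362, 0.218, 0.041])]
top masking_tape [(0.83, [0.36, -0.254, 0.023])]
top leather_case [(0.92, [0.66, -0.378, 0.085])]
side cover_knob [(0.69, [0.577, 0.072, 0.067])]
side wheel_hub [(0.94, [0.61, -0.102, 0.094])]
side crank_grip [(0.42, [0.584, -0.08, 0.133])]
side chamber [(0.89, [0.578, 0.119, 0.054])]
side iron_key []
side spool_0 [(0.71, [0.376, -0.039, 0.023]), (0.65, [0.36, 0.23, 0.032])]
side spool_1 [(0.71, [0.376, -0.039, 0.023]), (0.65, [0.36, 0.23, 0.032])]
side masking_tape [(0.97, [0.366, -0.234, 0.012])]
side leather_case [(0.77, [0.656, -0.345, 0.065]), (0.74, [0.362, 0.228, 0.037])]
{'time': 1.0, 'joint_pos': array([ 1.10600601,  0.46748443, -0.01161096,  1.60267176,  0.0059669 ,
        1.07143327, -0.05630152]), 'joint_vel': array([-6.05361880e-04,  1.20633382e-03,  2.52943690e-04,  1.32580865e-03,
       -1.64098661e-03,  1.16522404e-05,  1.11195088e-04]), 'joint_torque': array([-8.43594680e-04, -5.20419645e+01, -1.26307650e-02, -2.44053680e+01,
       -5.65571012e-02,  1.12985977e-02,  1.66749788e-05]), 'ee_pos': array([ 0.26608677, -0.59305424,  0.22261418]), 'orientation': array([[ 9.12389834e-01,  4.09322354e-01,  1.19870587e-05],
       [ 4.09322355e-01, -9.12389834e-01, -3.63381420e-05],
       [-3.93714329e-06,  3.80611224e-05, -9.99999999e-01]]), 'force': array([0.29505913, 0.42311649, 0.09870616]), 'wrist_torque': array([ 0.04658023,  0.03561036, -0.00645331]), 'opening': 0.9975217766909906}
```

View pics/top0.png

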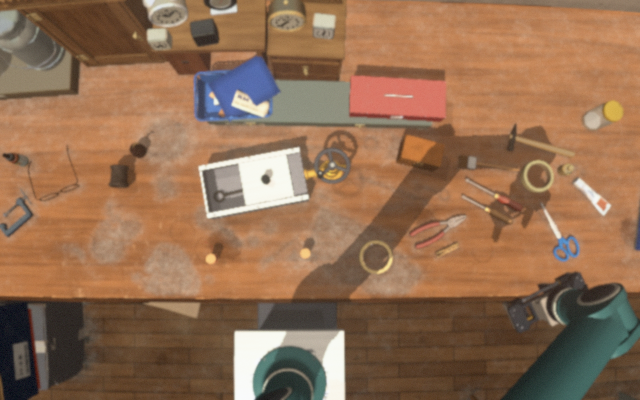

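View pics/side0.png

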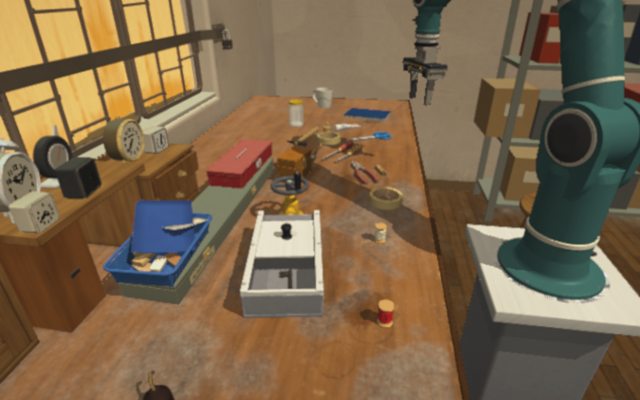

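The top view shows the chamber at about (255,182), the cover knob at (266,178), the wheel at (332,165) and the arm parked at lower right. The red toolbox sits close to the wheel on the far side. I'll zoom in and fit the chamber pose.

```bash
python3 - <<'E'
from h import *
for n,(a,b,c,e) in {"top":(120,225,190,370),"side":(160,320,220,340)}.items():
    im=np.load(n+'0.npz')['im'][a:b,c:e]; save(cv2.resize(im,None,fx=4.4 if n=="top" else 3.7,fy=4.4 if n=="top" else 3.7,interpolation=cv2.INTER_CUBIC),n+'0z.png')
d=np.load('top0.npz')['d']
# height map
v,u=np.mgrid[0:400,0:640]; m=d>0
P=np.zeros((400,640,3)); P[m]=px2w("top",np.c_[u[m],v[m]],depth=d[m])
np.save('P0.npy',P)
for r in range(140,222,6): print(r,(P[r,195:355:5,2]*1000).astype(int))
env.capture("top")
for t in ["chamber","cover","valve_wheel","crank_grip","cover_knob"]:
  for r in env.masks_of("top",t)[:1]:
    k=r["pixels"]; q=P[k&m]; print(t,r["conf"],k.sum(),np.median(q,0).round(4),np.argwhere(k).mean(0))
    if t=="chamber":
        q=q[(q[:,2]>0.04)&(q[:,2]<.085)]; print(cv2.minAreaRect((q[:,:2]*1000).astype(np.float32)))
E
```

```text
140 [-1 -2  5  0 -1 -1  1  0 -3 -2 -1 -2  3  0 -1 -2  1  3  5  1  2  1  0  1
 -1  0  2  1 -3 -3  4 -1]
146 [-3  0  3  4  2  2  5  0  0  2  0 -1  0 -1  5  1  0 -3  2  2  0 -1  0  2
  0 -2  1  0  0  5 -1 -3]
152 [  5   1   4  -2   1  -2   0   1  -4   0   0   0  -3  -2  -2  68  70  67
  67  68  63  -2  -4   0   2 100  99 104   1 103   2  -4]
158 [  2   3   0   3   3   0  -2   0  -1  68  64  68  69  68  58   0  59  59
  59  57  56  55  -2   6  98   4   2 103   0   0  97  -1]
164 [  0  -1   1  66  65  65  65  68  23  64  59  65  63  59  59  58  64  58
  59  57  49  48  -1  -4 104   2  32 107 104   1  -4   6]
170 [  1  64  21  11   8  10  11  10   6  63  57  63  60  60  58  62  58  63
  63  58  54  54  45  35 105 148  99  75  66  94 103  -3]
176 [  2  64  32  11   8   5   5  14  11  56  60   0  67  58  95  59  61  64
  59  55  57  54  49  40  41 148  11  38  13   9 105  -1]
182 [  0  -1  35   6   6   9   7   8  11   8  58  61  67  64  94  62  59   0
  59  58  52  54  49   2   0   3 100 104 100  -5   1   0]
188 [ 2  0 51 11  6  5  8  7  5 11 67 61 60 60 59 61 60 62 58 59 56 56 54  0
 -1  2 
[... 279 characters left out ...]
1  8  0 -2 -2  1 -1 -4
  0  1 -3  0 -1  0  3  0]
212 [ 0  1  0 41 68 71 66 66 65 46 18  2 -3  1  0  0  1 -1  1  2 -2 -2  0 -2
  3  5  1  1 -3  0  1  0]
218 [-2  3 -1 45 19 -1  2  0  0  0  0  0 -2  1 -1 -1  2  2 -3  0  0  4  0  0
 -2  0  0 -1 -1  0  1  1]
chamber 0.74 6443 [0.5851 0.0695 0.06  ] [180.83066894 264.5474158 ]
((587.0689697265625, 35.849761962890625), (151.75772094726562, 411.5115966796875), 10.674666404724121)
cover 0.96 2042 [0.5823 0.0618 0.0616] [179.46180215 265.24779628]
valve_wheel 0.66 588 [ 0.6137 -0.125   0.1023] [165.18877551 331.95238095]
crank_grip 0.5 25 [ 0.5845 -0.0913  0.1494] [173.6  319.76]
cover_knob 0.73 2124 [0.5813 0.0618 0.0616] [179.96045198 265.2019774 ]
```

View pics/top0z.png

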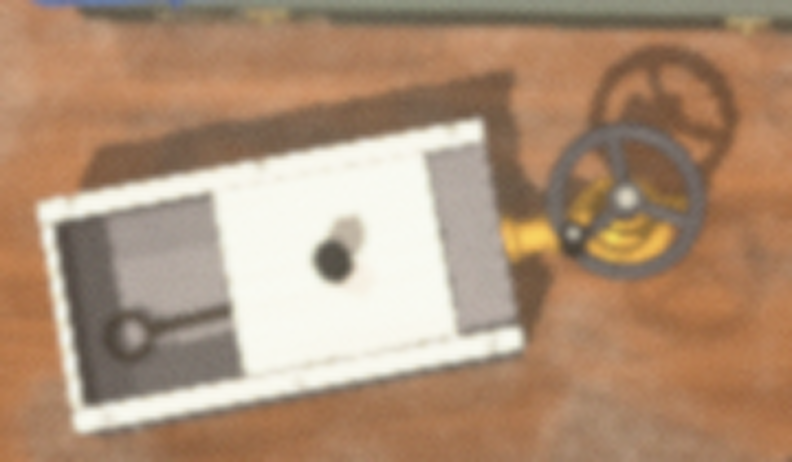

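View pics/side0z.png

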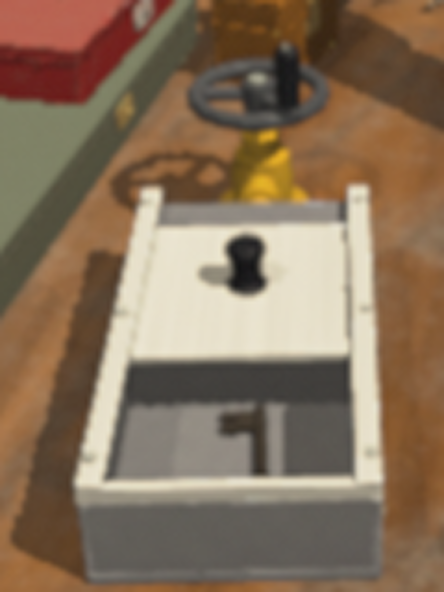

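```bash
python3 - <<'E'
from h import *
z=np.array([[38,204],[483,120],[523,349],[78,431]],float); px=np.array([190,120])+(z+.5)/4.4-.5
W=px2w("top",px,z=.067); print(W.round(4))
L=np.array([[75,170],[75,-120],[-75,-120],[-75,170]])/1000.
for scale in (1,):
    A=L-L.mean(0);B=W[:,:2]-W[:,:2].mean(0)
    th=np.arctan2((A[:,0]*B[:,1]-A[:,1]*B[:,0]).sum(),(A*B).sum())
    R=np.array([[np.cos(th),-np.sin(th)],[np.sin(th),np.cos(th)]]); t=W[:,:2].mean(0)-R@L.mean(0)
    print(th,t,(L@R.T+t-W[:,:2]).round(4))
f=lambda zx,zz: px2w("top",np.array([190,120])+(np.array(zx,float)+.5)/4.4-.5,z=zz)[0]
hub=f([627,198],.110); grip=f([573,234],.150); knob=f([333,261],.086)
print("hub",hub,"pred",R@[0,-.2]+t); print("grip",grip); print("knob",knob,"local",R.T@(knob[:2]-t), "open", .095-(R.T@(knob[:2]-t))[1])
g=R.T@(grip[:2]-t)-[0,-.2]; print("grip local",g,np.hypot(*g),np.arctan2(g[1],g[0]))
print("home knob",R@[0,.095]+t)
np.savez('pose.npz',th=th,R=R,t=t)
K,d,Rc,tc=cam("top"); print("cam",-Rc.T@tc); K,d,Rc,tc=cam("side"); print("cam",-Rc.T@tc)
# check against side view
im=np.load('side0.npz')['im'].copy()
def lw(x,y,z): return [*(R@[x,y]+t),z]
pts=[lw(x,y,.067) for x,y in L]+[lw(0,-.2,.11),[*grip[:2],.15],[*knob[:2],.086],lw(0,.164,.055)]
for p in w2px("side",pts): cv2.circle(im,tuple(np.round(p).astype(int)),1,(255,0,0),-1)
save(cv2.resize(im[160:320,220:340],None,fx=3.7,fy=3.7,interpolation=cv2.INTER_CUBIC),'sidechk.png')
E
```

```text
[[ 0.6221  0.2515  0.067 ]
 [ 0.6754 -0.0352  0.067 ]
 [ 0.5268 -0.0604  0.067 ]
 [ 0.4757  0.223   0.067 ]]
0.1810419813509 [0.5795089 0.0701178] [[ 0.0006 -0.0006]
 [-0.0005  0.0008]
 [ 0.0005 -0.001 ]
 [-0.0005  0.0009]]
hub [ 0.61618348 -0.12543522  0.11      ] pred [ 0.61551982 -0.12661353]
grip [ 0.58704817 -0.09091006  0.15      ]
knob [0.58107302 0.05896093 0.086     ] local [-0.00047028 -0.01125615] open 0.10625615155906097
grip local [-0.02157776  0.0402464 ] 0.04566588128899257 2.0629371904390768
home knob [0.56240371 0.16356517]
cam [ 0.39616657 -0.0653355   1.29920097]
cam [0.39450362 0.7476022  0.53502076]
```

View pics/sidechk.png

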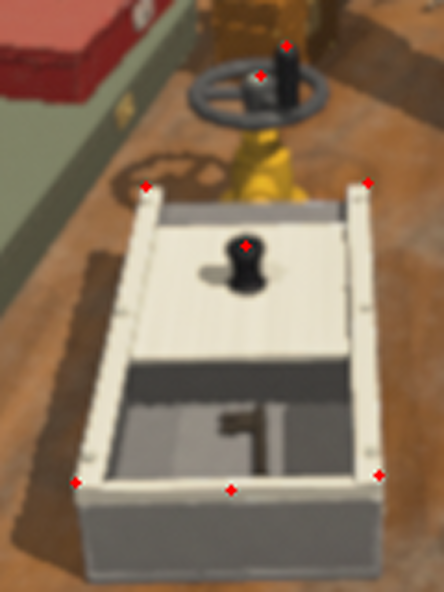

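The reprojection agrees in both views: yaw 0.181, cover about 106 mm open, valve about 2.06 rad. I'll align the tool with the chamber first.

```bash
cat >> h.py <<'E'
import os
if os.path.exists('pose.npz'):
    _p=np.load('pose.npz'); TH=float(_p['th']); R2=_p['R']; T2=_p['t']
def loc2w(x,y): return R2@[x,y]+T2
def rep(goal=None):
    s=env.state(); p=s['ee_pos']; O=s['orientation']; l=R2.T@(p[:2]-T2)
    print("t",round(s['time'],2),"local",(l*1000).round(1),"z",round(p[2]*1000,1),"F loc",(R2.T@s['force'][:2]).round(1),s['force'][2].round(1),"op",round(s['opening'],3))
    # desired orientation
    D=np.array([[R2[0,0],-R2[0,1],0],[R2[1,0],-R2[1,1],0],[0,0,-1]])
    rv=cv2.Rodrigues(O.T@D)[0].ravel(); print("rv",rv.round(3))
    if goal is not None:
        w=np.r_[loc2w(goal[0]/1000,goal[1]/1000),goal[2]/1000]; print("shift cm",((O.T@(w-p))*100).round(2))
E
python3 -m pendant '0 0 0.12 0 0 0 1; 0 0 0.12 0 0 0 1; 0 0 0 0 0 0 1' 30
python3 -c "
from h import *
rep((0,-11,180))
print((R2.T@(np.array([.266,-.593])-T2)))
P=np.load('P0.npy'); print(P[75:125:8,350:445:12].round(2)[...,2]); print(P[120:128,350:445:20].round(2))"
```

```text
time: 1.6
ee_pos: [0.266, -0.5931, 0.2226]
orientation: [[0.985, 0.173, 0.0], [0.173, -0.985, 0.0], [0.0, -0.0, -1.0]]
force: [-0.1, 0.3, -0.6]
opening: 1.002
t 1.6 local [-427.8 -595.9] z 222.6 F loc [-0.1  0.3] -0.6 op 1.002
rv [-0.    -0.    -0.007]
shift cm [ 42.35 -58.8    4.26]
[-0.42778252 -0.59583148]
[[-0.    0.   -0.   -0.   -0.   -0.   -0.   -0.  ]
 [ 0.1   0.1   0.09  0.1   0.1   0.1   0.1   0.09]
 [ 0.09  0.09  0.1   0.1   0.1   0.1   0.1   0.1 ]
 [ 0.1   0.1   0.1   0.1   0.1   0.1   0.1   0.1 ]
 [ 0.1   0.1   0.1   0.1   0.1   0.1   0.1   0.1 ]
 [ 0.    0.06  0.07  0.08  0.1   0.1   0.1   0.1 ]
 [ 0.04  0.05  0.05  0.05  0.05  0.04  0.05  0.  ]]
[[[ 0.76 -0.18  0.05]
  [ 0.76 -0.24  0.04]
  [ 0.76 -0.3   0.05]
  [ 0.76 -0.36  0.05]
  [ 0.76 -0.41  0.06]]

 [[ 0.76 -0.18  0.05]
  [ 0.76 -0.24  0.05]
  [ 0.76 -0.3   0.05]
  [ 0.76 -0.36  0.05]
  [ 0.76 -0.42  0.05]]

 [[ 0.75 -0.18  0.05]
  [ 0.75 -0.24  0.05]
  [ 0.75 -0.3   0.05]
  [ 0.75 -0.36  0.05]
  [ 0.75 -0.42  0.05]]

 [[ 0.75 -0.18  0.04]
  [ 0.75 -0.24  0.04]
  [ 0.75 -0.3   0.05]
  [ 0.75 -0.36  0.04]
  [ 0.75 -0.42  0.05]]

 [[ 0.75 -0.18  0.03]
  [ 0.75 -0.24  0.04]
  [ 0.75 -0.3   0.04]
  [ 0.75 -0.36  0.05]
  [ 0.75 -0.42  0.05]]

 [[ 0.75 -0.18  0.02]
  [ 0.75 -0.24  0.02]
  [ 0.75 -0.3   0.03]
  [ 0.75 -0.36  0.04]
  [ 0.74 -0.42  0.05]]

 [[ 0.75 -0.19  0.01]
  [ 0.75 -0.24  0.02]
  [ 0.75 -0.3   0.02]
  [ 0.75 -0.36  0.03]
  [ 0.74 -0.42  0.04]]

 [[ 0.75 -0.19  0.  ]
  [ 0.75 -0.25 -0.  ]
  [ 0.75 -0.31  0.01]
  [ 0.75 -0.37  0.01]
  [ 0.75 -0.43  0.  ]]]
```

```bash
python3 -m pendant '0 0 0 2.8 -3.9 0 1; 0 0 0 2.8 -3.9 0 1; 0 0 0 2.8 -3.9 0 1; 0 0 0 2.8 -3.9 0 1; 0 0 0 2.8 -3.9 0 1'
python3 -m pendant '0 0 0 2.8 -3.9 0 1; 0 0 0 2.8 -3.9 0 1; 0 0 0 2.8 -3.9 0 1; 0 0 0 2.8 -3.9 0 1; 0 0 0 2.8 -3.9 0 1'
python3 -c "
from h import *
rep((0,-11,180))"
```

```text
time: 2.1
ee_pos: [0.3676, -0.3768, 0.2212]
orientation: [[0.985, 0.175, -0.002], [0.175, -0.985, -0.005], [-0.003, 0.005, -1.0]]
force: [0.4, 0.2, 0.3]
opening: 1.002
time: 2.6
ee_pos: [0.4732, -0.1506, 0.2218]
orientation: [[0.982, 0.19, 0.002], [0.19, -0.982, -0.008], [0.0, 0.009, -1.0]]
force: [1.4, 0.1, -0.5]
opening: 1.001
t 2.6 local [-144.3 -198. ] z 221.8 F loc [ 1.4 -0.2] -0.5 op 1.001
rv [ 0.009 -0.     0.011]
shift cm [ 14.63 -18.58   4.03]
```

```bash
python3 -m pendant '0 0 0 3 -3.8 0 1; 0 0 0.01 3 -3.8 0 1; 0 0 0 3 -3.8 1 1; 0 0 0 3 -3.8 1 1; 0 0 0 2.6 -3.3 1 1'
python3 -c "
from h import *
rep((0,-11,150))"
```

```text
time: 3.1
ee_pos: [0.5848, 0.0653, 0.1938]
orientation: [[0.98, 0.197, 0.01], [0.197, -0.98, -0.01], [0.008, 0.011, -1.0]]
force: [0.4, 0.4, 0.1]
opening: 1.0
t 3.1 local [ 4.4 -5.7] z 193.8 F loc [0.4 0.3] 0.1 op 1.0
rv [ 0.011 -0.008  0.017]
shift cm [-0.48  0.47  4.38]
```

```bash
python3 -m pendant '0.01 -0.008 0.017 -0.5 0.5 0 1; 0 0 0 0 0 0 1'
python3 -c "
from h import *
rep((0,-11,76))
im,d=env.capture('side'); save(im,'s1.png')"
```

```text
time: 3.3
ee_pos: [0.5813, 0.0673, 0.192]
orientation: [[0.981, 0.195, -0.002], [0.195, -0.981, 0.003], [-0.001, -0.003, -1.0]]
force: [0.7, -1.3, -0.1]
opening: 1.002
t 3.3 local [ 1.2 -3.1] z 192.0 F loc [ 0.4 -1.4] -0.1 op 1.002
rv [-0.003  0.001  0.016]
shift cm [-0.12  0.82 11.6 ]
```

View pics/s1.png

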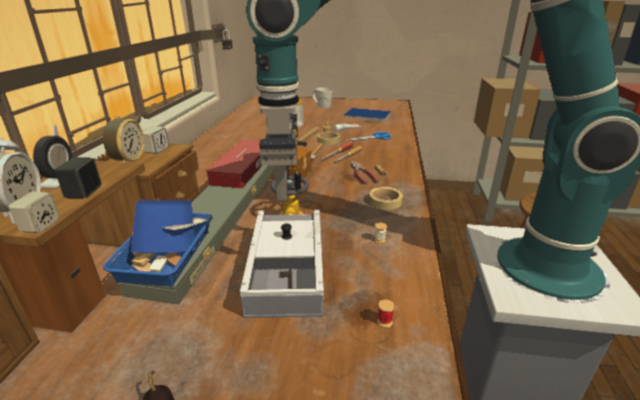

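The gripper hangs above the knob at (286,231), in line with it. Now I'll descend.

```bash
python3 -m pendant '0 0 0.016 -0.1 0.8 2 1; 0 0 0 0 0 3 1; 0 0 0 0 0 2 1; 0 0 0 0 0 0 1'
python3 -c "
from h import *
rep((0,-11,76))"
```

```text
time: 3.75
ee_pos: [0.5828, 0.0551, 0.1233]
orientation: [[0.984, 0.179, 0.005], [0.179, -0.984, 0.002], [0.005, -0.001, -1.0]]
force: [1.0, -0.7, 0.2]
opening: 1.002
t 3.75 local [  0.5 -15.4] z 123.3 F loc [ 0.8 -0.8] 0.2 op 1.002
rv [-0.001 -0.005 -0.001]
shift cm [-0.08 -0.43  4.73]
```

```bash
python3 -m pendant '0 -0.005 0 -0.1 -0.3 2 1; 0 0 0 0 0 1.5 1; 0 0 0 0 0 1 1; 0 0 0 0 0 0 1'
python3 -c "
from h import *
rep((0,-11,76))"
```

```text
time: 4.15
ee_pos: [0.5836, 0.0543, 0.0808]
orientation: [[0.984, 0.176, 0.006], [0.176, -0.984, -0.0], [0.006, 0.001, -1.0]]
force: [-0.1, 0.3, -0.9]
opening: 0.999
t 4.15 local [  1.2 -16.3] z 80.8 F loc [-0.   0.3] -0.9 op 0.999
rv [ 0.001 -0.006 -0.004]
shift cm [-0.13 -0.53  0.48]
```

```bash
python3 -m pendant '0 -0.006 -0.004 -0.1 -0.6 0.4 0.5; 0 0 0 0 0 0 0.3; 0 0 0 0 0 0 0.15; 0 0 0 0 0 0 0.1; 0 0 0 0 0 0 0.1' 25
python3 -c "
from h import *
rep((0,-11,76))"
python3 -m pendant '0 0 0 0 0 0 0.1; 0 0 0 0 0 0 0.1; 0 0 0 0 0 0 0.1;  0 0 0 0 0 0 0.1' 25
python3 -c "
from h import *
rep((0,95,76))"
```

```text
time: 4.65
ee_pos: [0.5834, 0.0609, 0.0793]
orientation: [[0.984, 0.181, 0.005], [0.181, -0.984, -0.001], [0.004, 0.002, -1.0]]
force: [0.6, 0.1, 0.2]
opening: 0.589
t 4.65 local [ 2.2 -9.8] z 79.3 F loc [ 0.6 -0.1] 0.2 op 0.589
rv [ 0.002 -0.004  0.001]
shift cm [-0.22  0.12  0.33]
time: 5.05
ee_pos: [0.5836, 0.0612, 0.0797]
orientation: [[0.983, 0.181, 0.005], [0.181, -0.984, -0.0], [0.005, 0.001, -1.0]]
force: [-1.3, 0.8, -0.5]
opening: 0.248
t 5.05 local [ 2.4 -9.5] z 79.7 F loc [-1.2  1.1] -0.5 op 0.248
rv [ 0.001 -0.005  0.001]
shift cm [ -0.24 -10.45   0.36]
```

```bash
python3 -m pendant '0 0 0 0 0 0 0.1; 0 0 0 0 -1 0 0.1; 0 0 0 0 -1.5 0 0.1; 0 0 0 0 -1.5 0 0.1' 25
python3 -c "
from h import *
rep((0,95,79))"
```

```text
time: 5.45
ee_pos: [0.5768, 0.0977, 0.0797]
orientation: [[0.984, 0.175, 0.005], [0.175, -0.984, -0.005], [0.005, 0.006, -1.0]]
force: [0.4, -2.0, 1.2]
opening: 0.254
t 5.45 local [ 2.3 27.6] z 79.7 F loc [ 0.1 -2.1] 1.2 op 0.254
rv [ 0.006 -0.004 -0.005]
shift cm [-0.26 -6.74  0.03]
```

```bash
python3 -m pendant '0.005 -0.004 -0.005 -0.1 -1.5 0 0.1; 0 0 0 0 -1.5 0 0.1; 0 0 0 0 -1.5 0 0.1; 0 0 0 0 -0.5 0 0.1; 0 0 0 0 -0.5 0 0.1'
python3 -c "
from h import *
rep((0,95,79))"
```

```text
time: 5.95
ee_pos: [0.565, 0.1607, 0.0797]
orientation: [[0.982, 0.186, 0.003], [0.186, -0.982, 0.002], [0.003, -0.001, -1.0]]
force: [1.5, -2.2, -0.6]
opening: 0.251
t 5.95 local [ 2.  91.7] z 79.7 F loc [ 1.  -2.4] -0.6 op 0.251
rv [-0.001 -0.003  0.006]
shift cm [-0.2  -0.33  0.07]
```

```bash
python3 -m pendant '0 0 0.006 0 -0.3 0 0.1; 0 0 0 0 -0.3 0 0.1; 0 0 0 0 -0.3 0 0.1; 0 0 0 0 -0.3 0 0.1'
python3 -c "
from h import *
rep((0,95,79))"
```

```text
time: 6.35
ee_pos: [0.5638, 0.167, 0.0797]
orientation: [[0.984, 0.177, 0.002], [0.177, -0.984, -0.007], [0.001, 0.007, -1.0]]
force: [1.5, -7.3, 1.2]
opening: 0.252
t 6.35 local [ 2.  98.1] z 79.7 F loc [ 0.2 -7.5] 1.2 op 0.252
rv [ 0.007 -0.001 -0.003]
shift cm [-0.2   0.31  0.07]
```

```bash
python3 -m pendant '0 0 0 0 -0.4 0 0.1; 0 0 0 0 -0.4 0 0.1;0 0 0 0 -0.4 0 0.1; 0 0 0 0 -0.4 0 0.1'
python3 -c "
from h import *
rep((0,95,79))"
```

```text
time: 6.75
ee_pos: [0.5638, 0.1669, 0.0797]
orientation: [[0.986, 0.165, 0.001], [0.165, -0.986, -0.025], [-0.003, 0.025, -1.0]]
force: [2.3, -8.4, 2.7]
opening: 0.257
t 6.75 local [ 2. 98.] z 79.7 F loc [ 0.8 -8.7] 2.7 op 0.257
rv [ 0.025  0.003 -0.015]
shift cm [-0.19  0.3   0.07]
```

```bash
python3 -m pendant '0 0 0 0 0 0 0.1; 0 0 0 0 0 0 0.6; 0 0 0 0 0 0 0.6; 0 0 0 0 0 0 0.8; 0 0 0 0 0 0 0.8'
python3 -m pendant '0 0 0 0 0 -1 0.8; 0 0 0 0 0 -3 0.8; 0 0 0 0 0 -4 0.8; 0 0 0 0 0 -4 0.8;0 0 0 0 3 0 0.8'
python3 -c "
from h import *
rep((-21,-160,190))
im,d=env.capture('side'); save(im,'s2.png'); save(cv2.resize(im[130:340,200:360],None,fx=2.8,fy=2.8,interpolation=cv2.INTER_CUBIC),'s2z.png')"
```

```text
time: 7.25
ee_pos: [0.5622, 0.1683, 0.0794]
orientation: [[0.986, 0.164, -0.001], [0.164, -0.986, -0.022], [-0.005, 0.022, -1.0]]
force: [-0.3, -0.3, 0.8]
opening: 0.577
time: 7.75
ee_pos: [0.5652, 0.147, 0.2057]
orientation: [[0.985, 0.173, -0.005], [0.173, -0.985, -0.02], [-0.008, 0.019, -1.0]]
force: [0.8, 0.5, -1.0]
opening: 0.799
t 7.75 local [-0.2 78.2] z 205.7 F loc [0.9 0.3] -1.0 op 0.799
rv [ 0.019  0.008 -0.007]
shift cm [-1.89 23.8   2.03]
```

View pics/s2z.png

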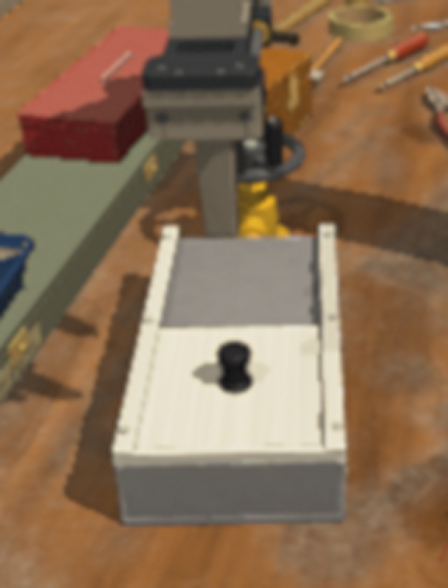

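The cover sits against the end rail (zoom (228,455)) and no gap shows. Next is the grip.

```bash
python3 -m pendant '0.019 0.008 -0.007 -0.4 4.5 0 0.5; 0 0 0 -0.4 4.5 0 0.5; 0 0 0 -0.4 4.5 0 0.5; 0 0 0 -0.4 4.5 0 0.5; 0 0 0 -0.3 3 0 0.5'
python3 -c "
from h import *
rep((-21,-160,180))"
```

```text
time: 8.3
ee_pos: [0.5831, -0.075, 0.2085]
orientation: [[0.984, 0.178, 0.001], [0.178, -0.984, -0.004], [-0.0, 0.004, -1.0]]
force: [-0.5, -0.6, 0.5]
opening: 0.504
t 8.3 local [ -22.6 -143.4] z 208.5 F loc [-0.6 -0.5] 0.5 op 0.504
rv [ 0.004  0.    -0.002]
shift cm [0.16 1.65 2.86]
```

```bash
python3 -m pendant '0 0 0 0 1.3 1 0.5; 0 0 0 0 0 0 0.5; 0 0 0 0 0 0 0.5'
python3 -c "
from h import *
rep((-21.6,-160,180))
im,d=env.capture('side'); save(cv2.resize(im[100:260,220:360],None,fx=3.7,fy=3.7,interpolation=cv2.INTER_CUBIC),'s3z.png')
im,d=env.capture('top'); save(cv2.resize(im[100:260,220:380],None,fx=3.7,fy=3.7,interpolation=cv2.INTER_CUBIC),'t3z.png')"
```

```text
time: 8.6
ee_pos: [0.5848, -0.0922, 0.1977]
orientation: [[0.985, 0.171, -0.001], [0.171, -0.985, -0.004], [-0.001, 0.004, -1.0]]
force: [0.0, -0.1, 0.7]
opening: 0.501
t 8.6 local [ -24.1 -160.6] z 197.7 F loc [-0.  -0.1] 0.7 op 0.501
rv [ 0.004  0.001 -0.01 ]
shift cm [ 0.25 -0.07  1.77]
```

View pics/s3z.png

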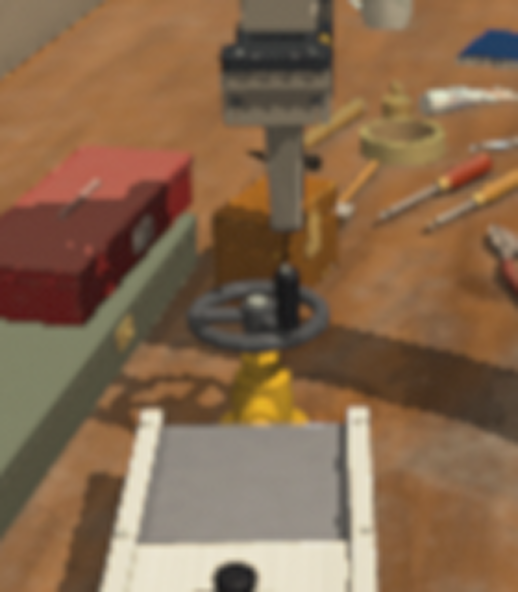

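View pics/t3z.png

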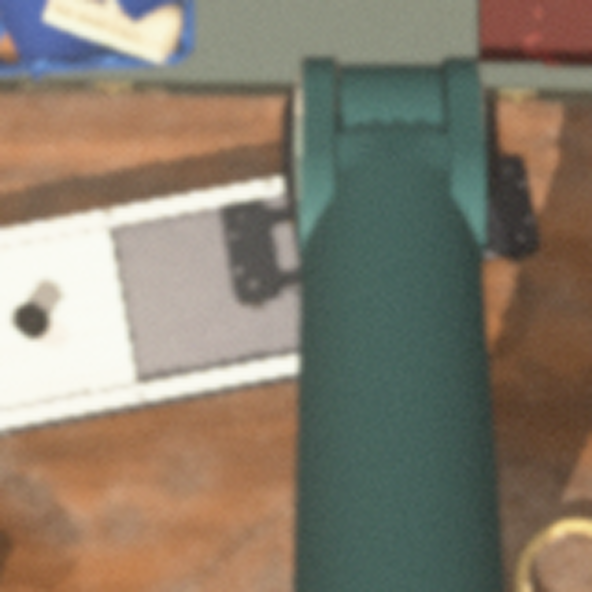

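The finger at (285,190) is directly above the grip (287,285). I'll descend and pinch.

```bash
python3 -m pendant '0.004 0 -0.01 0.2 0 2 0.5; 0 0 0 0 0 2.5 0.5; 0 0 0 0.1 0 1.5 0.5; 0 0 0 0 0 0 0.5'
python3 -c "
from h import *
rep((-21.6,-160,122))"
```

```text
time: 9.1
ee_pos: [0.5894, -0.0824, 0.1376]
orientation: [[0.981, 0.194, 0.002], [0.194, -0.981, 0.002], [0.002, -0.002, -1.0]]
force: [0.0, 0.1, -0.3]
opening: 0.502
t 9.1 local [ -17.7 -151.8] z 137.6 F loc [0.  0.1] -0.3 op 0.502
rv [-0.002 -0.002  0.014]
shift cm [-0.4   0.81  1.55]
```

```bash
python3 -m pendant '0 0 0.014 -0.4 0.8 0.4 0.5; 0 0 0 0 0 0.5 0.5; 0 0 0 0 0 0.3 0.5; 0 0 0 0 0 0 0.5' 30
python3 -c "
from h import *
rep((-21.6,-160,122))"
```

```text
time: 9.5
ee_pos: [0.5884, -0.0904, 0.1269]
orientation: [[0.984, 0.181, 0.005], [0.181, -0.984, 0.002], [0.005, -0.001, -1.0]]
force: [0.9, 0.3, -0.1]
opening: 0.498
t 9.5 local [ -20.2 -159.5] z 126.9 F loc [0.9 0.2] -0.1 op 0.498
rv [-0.001 -0.005  0.001]
shift cm [-0.15  0.06  0.49]
```

```bash
python3 -m pendant '0 -0.005 0 -0.2 0 0.5 0.2; 0 0 0 0 0 0 0.1; 0 0 0 0 0 0 0.05; 0 0 0 0 0 0 0.05; 0 0 0 0 0 0 0.05' 30
python3 -c "
from h import *
rep((-21.6,-160,122))"
```

```text
time: 10.0
ee_pos: [0.5864, -0.0898, 0.1224]
orientation: [[0.983, 0.181, 0.0], [0.181, -0.983, 0.002], [0.001, -0.002, -1.0]]
force: [0.9, -1.1, -1.2]
opening: 0.185
t 10.0 local [ -22.  -158.6] z 122.4 F loc [ 0.7 -1.2] -1.2 op 0.185
rv [-0.002 -0.001  0.001]
shift cm [0.04 0.14 0.04]
```

```bash
cat >> h.py <<'E'
def crank(step,n=5,r=45.):
    rep(); s=env.state(); p=s['ee_pos'];O=s['orientation']
    l=(R2.T@(p[:2]-T2))*1000-[0,-200]; a=np.arctan2(l[1],l[0]); print("angle",round(a,3),"rad",np.hypot(*l).round(1))
    for k in range(n):
        b=a+step; g=r*np.array([np.cos(b),np.sin(b)]); d=g-l; 
        print("  tx %.2f ty %.2f"%(d[0]/10,-d[1]/10), "-> %.2f"%b); l=g;a=b
    print("  z corr cm %.2f"%((p[2]*1000-122)/10))
E
python3 -c "
from h import *
crank(-.22)"
```

```text
t 10.0 local [ -22.  -158.6] z 122.4 F loc [ 0.7 -1.2] -1.2 op 0.185
rv [-0.002 -0.001  0.001]
angle 2.058 rad 46.9
  tx 1.01 ty -0.20 -> 1.84
  tx 0.98 ty -0.15 -> 1.62
  tx 0.99 ty 0.06 -> 1.40
  tx 0.95 ty 0.28 -> 1.18
  tx 0.87 ty 0.48 -> 0.96
  z corr cm 0.04
```

```bash
python3 -m pendant '0 0 0 0.9 -0.3 0 0.05; 0 0 0 1 -0.15 0 0.05; 0 0 0 1 0.05 0 0.05'
python3 -c "
from h import *
crank(-.22)"
```

```text
time: 10.3
ee_pos: [0.6093, -0.0789, 0.1223]
orientation: [[0.983, 0.181, -0.012], [0.181, -0.984, 0.004], [-0.011, -0.006, -1.0]]
force: [-4.2, 0.5, 4.0]
opening: 0.182
t 10.3 local [   2.4 -152. ] z 122.3 F loc [-4.1  1.2] 4.0 op 0.182
rv [-0.006  0.011  0.001]
angle 1.52 rad 48.1
  tx 0.96 ty 0.47 -> 1.30
  tx 0.92 ty 0.37 -> 1.08
  tx 0.82 ty 0.56 -> 0.86
  tx 0.67 ty 0.72 -> 0.64
  tx 0.50 ty 0.85 -> 0.42
  z corr cm 0.03
```

```bash
sed -i 's/-\[0,-200\]; a=/-CEN; a=/; s/^def crank/CEN=np.array([0.5,-197.5])\ndef crank/' h.py; python3 -c "
from h import *
crank(-.22)"
```

```text
t 10.3 local [   2.4 -152. ] z 122.3 F loc [-4.1  1.2] 4.0 op 0.182
rv [-0.006  0.011  0.001]
angle 1.529 rad 45.6
  tx 0.97 ty 0.21 -> 1.31
  tx 0.92 ty 0.36 -> 1.09
  tx 0.82 ty 0.55 -> 0.87
  tx 0.68 ty 0.72 -> 0.65
  tx 0.51 ty 0.85 -> 0.43
  z corr cm 0.03
```

```bash
python3 -m pendant '-0.006 0.01 0 1 0.2 0 0.05; 0 0 0 0.9 0.35 0 0.05; 0 0 0 0.8 0.55 0 0.05; 0 0 0 0.7 0.7 0 0.05'
python3 -c "
from h import *
crank(-.18)"
```

```text
time: 10.7
ee_pos: [0.6461, -0.0893, 0.1223]
orientation: [[0.983, 0.183, -0.006], [0.183, -0.983, -0.0], [-0.006, -0.001, -1.0]]
force: [-5.4, 0.2, 3.3]
opening: 0.18
t 10.7 local [  36.8 -168.8] z 122.3 F loc [-5.3  1.2] 3.3 op 0.18
rv [-0.001  0.006  0.003]
angle 0.668 rad 46.2
  tx 0.34 ty 0.75 -> 0.49
  tx 0.31 ty 0.75 -> 0.31
  tx 0.18 ty 0.79 -> 0.13
  tx 0.03 ty 0.81 -> -0.05
  tx -0.11 ty 0.80 -> -0.23
  z corr cm 0.03
```

```bash
python3 -m pendant '0 0.005 0.003 0.35 0.75 0 0.05; 0 0 0 0.3 0.75 0 0.05; 0 0 0 0.15 0.5 0 0.05'
python3 -c "
from h import *
crank(-.07)"
```

```text
time: 11.0
ee_pos: [0.6593, -0.1091, 0.1223]
orientation: [[0.984, 0.179, -0.001], [0.179, -0.984, 0.002], [-0.0, -0.002, -1.0]]
force: [-5.7, 1.7, 5.5]
opening: 0.188
t 11.0 local [  46.3 -190.7] z 122.3 F loc [-5.3  2.7] 5.5 op 0.188
rv [-0.002  0.    -0.001]
angle 0.148 rad 46.3
  tx -0.09 ty 0.33 -> 0.08
  tx 0.01 ty 0.31 -> 0.01
  tx -0.01 ty 0.31 -> -0.06
  tx -0.03 ty 0.31 -> -0.13
  tx -0.05 ty 0.31 -> -0.20
  z corr cm 0.03
```

```bash
python3 -m pendant '0 0 0 -0.15 0.35 0 0.05; 0 0 0 0 0.3 0 0.05; 0 0 0 0 0.3 0 0.05; 0 0 0 0 0.3 0 0.05'
python3 -c "
from h import *
crank(-.07)"
```

```text
time: 11.4
ee_pos: [0.6609, -0.1151, 0.1224]
orientation: [[0.983, 0.181, -0.0], [0.181, -0.983, 0.012], [0.002, -0.012, -1.0]]
force: [-4.5, 7.2, 3.7]
opening: 0.183
t 11.4 local [  46.7 -196.9] z 122.4 F loc [-3.1  7.9] 3.7 op 0.183
rv [-0.012 -0.002  0.001]
angle 0.014 rad 46.2
  tx -0.12 ty 0.32 -> -0.06
  tx -0.03 ty 0.31 -> -0.13
  tx -0.05 ty 0.31 -> -0.20
  tx -0.07 ty 0.31 -> -0.27
  tx -0.09 ty 0.30 -> -0.34
  z corr cm 0.04
```

```bash
python3 -m pendant '0 0 0 0 0.4 0 0.05; 0 0 0 0 0.4 0 0.05; 0 0 0 0 0.4 0 0.05; 0 0 0 0 0.4 0 0.05'
python3 -c "
from h import *
crank(-.07)"
python3 -m pendant '0 0 0 0 0.6 0 0.05; 0 0 0 0 0.6 0 0.05'
python3 -c "
from h import *
crank(-.07)"
```

```text
time: 11.8
ee_pos: [0.6608, -0.1151, 0.1223]
orientation: [[0.981, 0.192, -0.009], [0.193, -0.981, 0.03], [-0.003, -0.031, -1.0]]
force: [-5.0, 10.5, 4.1]
opening: 0.186
t 11.8 local [  46.6 -196.8] z 122.3 F loc [-3.1 11.2] 4.1 op 0.186
rv [-0.031  0.003  0.013]
angle 0.015 rad 46.1
  tx -0.12 ty 0.32 -> -0.05
  tx -0.03 ty 0.31 -> -0.12
  tx -0.05 ty 0.31 -> -0.19
  tx -0.07 ty 0.31 -> -0.26
  tx -0.09 ty 0.30 -> -0.33
  z corr cm 0.03
time: 12.0
ee_pos: [0.6608, -0.115, 0.1222]
orientation: [[0.98, 0.2, -0.016], [0.201, -0.979, 0.043], [-0.007, -0.046, -0.999]]
force: [-7.5, 12.9, 6.8]
opening: 0.191
t 12.0 local [  46.7 -196.8] z 122.2 F loc [-5.  14.1] 6.8 op 0.191
rv [-0.046  0.007  0.021]
angle 0.016 rad 46.2
  tx -0.12 ty 0.32 -> -0.05
  tx -0.03 ty 0.31 -> -0.12
  tx -0.05 ty 0.31 -> -0.19
  tx -0.07 ty 0.31 -> -0.26
  tx -0.09 ty 0.30 -> -0.33
  z corr cm 0.02
```

The wheel is on its stop: no movement as the push rises to 14 N. I'll straighten the tool and take the reference there.

```bash
python3 -m pendant '-0.046 0.007 0.021 0 0 0 0.05; 0 0 0 0 0 0 0.05; 0 0 0 0 0 0 0.05'
python3 -c "
from h import *
rep()"
python3 -m pendant '0 0 0 0 0.3 0 0.05; 0 0 0 0 0.1 0 0.05'
python3 -c "
from h import *
rep()"
```

```text
time: 12.3
ee_pos: [0.6606, -0.1138, 0.1222]
orientation: [[0.983, 0.182, -0.001], [0.182, -0.983, 0.0], [-0.001, -0.001, -1.0]]
force: [-1.5, 1.4, 1.0]
opening: 0.185
t 12.3 local [  46.6 -195.5] z 122.2 F loc [-1.2  1.7] 1.0 op 0.185
rv [-0.001  0.001  0.002]
time: 12.5
ee_pos: [0.6609, -0.1151, 0.1222]
orientation: [[0.983, 0.183, -0.003], [0.183, -0.983, 0.006], [-0.002, -0.007, -1.0]]
force: [-3.6, 4.5, 2.9]
opening: 0.182
t 12.5 local [  46.7 -196.9] z 122.2 F loc [-2.7  5.1] 2.9 op 0.182
rv [-0.007  0.002  0.003]
```

```bash
sed -i 's/^CEN=.*/CEN=np.array([1.5,-196.9])/' h.py; python3 -c "
from h import *
crank(.28,23)"
```

```text
t 12.5 local [  46.7 -196.9] z 122.2 F loc [-2.7  5.1] 2.9 op 0.182
rv [-0.007  0.002  0.003]
angle 0.001 rad 45.2
  tx -0.19 ty -1.24 -> 0.28
  tx -0.51 ty -1.15 -> 0.56
  tx -0.81 ty -0.96 -> 0.84
  tx -1.04 ty -0.70 -> 1.12
  tx -1.20 ty -0.38 -> 1.40
  tx -1.26 ty -0.04 -> 1.68
  tx -1.22 ty 0.31 -> 1.96
  tx -1.08 ty 0.64 -> 2.24
  tx -0.87 ty 0.91 -> 2.52
  tx -0.58 ty 1.11 -> 2.80
  tx -0.25 ty 1.23 -> 3.08
  tx 0.10 ty 1.25 -> 3.36
  tx 0.44 ty 1.18 -> 3.64
  tx 0.75 ty 1.01 -> 3.92
  tx 1.00 ty 0.76 -> 4.20
  tx 1.17 ty 0.46 -> 4.48
  tx 1.25 ty 0.11 -> 4.76
  tx 1.23 ty -0.24 -> 5.04
  tx 1.12 ty -0.57 -> 5.32
  tx 0.92 ty -0.85 -> 5.60
  tx 0.65 ty -1.08 -> 5.88
  tx 0.33 ty -1.21 -> 6.16
  tx -0.02 ty -1.26 -> 6.44
  z corr cm 0.02
```

```bash
python3 -m pendant '-0.006 0 0 -0.2 -1.25 0 0.05; 0 0 0 -0.5 -1.15 0 0.05; 0 0 0 -0.8 -0.95 0 0.05; 0 0 0 -1.05 -0.7 0 0.05'
python3 -c "
from h import *
crank(.28,6)"
```

```text
time: 12.9
ee_pos: [0.6387, -0.0843, 0.1224]
orientation: [[0.984, 0.176, 0.023], [0.176, -0.984, -0.002], [0.023, 0.006, -1.0]]
force: [7.7, 4.1, -4.3]
opening: 0.186
t 12.9 local [  30.5 -162.5] z 122.4 F loc [8.3 2.6] -4.3 op 0.186
rv [ 0.006 -0.023 -0.004]
angle 0.871 rad 44.9
  tx -1.06 ty -0.67 -> 1.15
  tx -1.21 ty -0.35 -> 1.43
  tx -1.26 ty -0.00 -> 1.71
  tx -1.21 ty 0.35 -> 1.99
  tx -1.06 ty 0.67 -> 2.27
  tx -0.84 ty 0.93 -> 2.55
  z corr cm 0.04
```

```bash
python3 -m pendant '0.006 -0.02 0 -1 -0.7 0 0.05; 0 0 0 -1.2 -0.4 0 0.05; 0 0 0 -1.25 -0.05 0 0.05; 0 0 0 -1.2 0.25 0 0.05'
python3 -c "
from h import *
crank(.28,6)"
```

```text
time: 13.3
ee_pos: [0.5949, -0.0839, 0.1222]
orientation: [[0.984, 0.177, 0.014], [0.177, -0.984, 0.0], [0.014, 0.002, -1.0]]
force: [4.3, 0.9, -2.4]
opening: 0.183
t 13.3 local [ -12.6 -154.3] z 122.2 F loc [4.4 0.1] -2.4 op 0.183
rv [ 0.002 -0.014 -0.003]
angle 1.889 rad 44.9
  tx -1.13 ty 0.55 -> 2.17
  tx -0.93 ty 0.85 -> 2.45
  tx -0.66 ty 1.07 -> 2.73
  tx -0.34 ty 1.21 -> 3.01
  tx 0.01 ty 1.26 -> 3.29
  tx 0.36 ty 1.20 -> 3.57
  z corr cm 0.02
```

```bash
python3 -m pendant '0 -0.014 0 -1.15 0.5 0 0.05; 0 0 0 -0.95 0.8 0 0.05; 0 0 0 -0.7 1.05 0 0.05; 0 0 0 -0.4 1.2 0 0.05; 0 0 0 -0.05 1.25 0 0.05'
python3 -c "
from h import *
crank(.28,6)"
```

```text
time: 13.8
ee_pos: [0.574, -0.1383, 0.1224]
orientation: [[0.984, 0.177, 0.013], [0.177, -0.984, 0.001], [0.013, 0.002, -1.0]]
force: [9.8, 8.2, -7.4]
opening: 0.184
t 13.8 local [ -43. -204.] z 122.4 F loc [11.1  6.3] -7.4 op 0.184
rv [ 0.002 -0.013 -0.003]
angle -2.983 rad 45.0
  tx 0.37 ty 1.20 -> -2.70
  tx 0.69 ty 1.05 -> -2.42
  tx 0.95 ty 0.82 -> -2.14
  tx 1.14 ty 0.53 -> -1.86
  tx 1.24 ty 0.19 -> -1.58
  tx 1.25 ty -0.16 -> -1.30
  z corr cm 0.04
```

```bash
python3 -m pendant '0 -0.013 0 0.35 1.2 0 0.05; 0 0 0 0.7 1.05 0 0.05; 0 0 0 0.95 0.85 0 0.05; 0 0 0 1.15 0.55 0 0.05; 0 0 0 1.25 0.25 0 0.05'
python3 -c "
from h import *
crank(.28,6)"
```

```text
time: 14.3
ee_pos: [0.616, -0.1684, 0.1221]
orientation: [[0.985, 0.174, -0.018], [0.174, -0.985, 0.007], [-0.017, -0.01, -1.0]]
force: [-5.0, 3.5, 5.6]
opening: 0.181
t 14.3 local [  -7.  -241.2] z 122.1 F loc [-4.3  4.4] 5.6 op 0.181
rv [-0.01   0.017 -0.006]
angle -1.761 rad 45.1
  tx 1.26 ty 0.05 -> -1.48
  tx 1.22 ty -0.29 -> -1.20
  tx 1.10 ty -0.61 -> -0.92
  tx 0.88 ty -0.89 -> -0.64
  tx 0.60 ty -1.10 -> -0.36
  tx 0.27 ty -1.23 -> -0.08
  z corr cm 0.01
```

```bash
python3 -m pendant '-0.01 0.017 -0.006 1.25 0.05 0 0.05; 0 0 0 1.25 -0.25 0 0.05; 0 0 0 1.1 -0.6 0 0.05; 0 0 0 0.9 -0.85 0 0.05; 0 0 0 0.65 -1.1 0 0.05'
python3 -c "
from h import *
crank(.28,6)"
```

```text
time: 14.8
ee_pos: [0.6558, -0.1448, 0.1223]
orientation: [[0.986, 0.168, -0.013], [0.168, -0.986, -0.011], [-0.015, 0.008, -1.0]]
force: [4.2, -7.4, -1.8]
opening: 0.181
t 14.8 local [  36.4 -225.2] z 122.3 F loc [ 2.8 -8.1] -1.8 op 0.181
rv [ 0.008  0.015 -0.012]
angle -0.681 rad 44.9
  tx 0.65 ty -1.07 -> -0.40
  tx 0.32 ty -1.21 -> -0.12
  tx -0.02 ty -1.26 -> 0.16
  tx -0.37 ty -1.20 -> 0.44
  tx -0.69 ty -1.05 -> 0.72
  tx -0.95 ty -0.82 -> 1.00
  z corr cm 0.03
```

First turn nearly done (5.60 rad).

```bash
python3 -m pendant '0.008 0.015 -0.012 0.65 -1.05 0 0.05; 0 0 0 0.35 -1.2 0 0.05; 0 0 0 0.05 -1.25 0 0.05; 0 0 0 -0.3 -1.2 0 0.05; 0 0 0 -0.6 -1.1 0 0.05'
python3 -c "
from h import *
crank(.28,6)"
```

```text
time: 15.3
ee_pos: [0.6477, -0.0907, 0.1222]
orientation: [[0.985, 0.175, 0.003], [0.175, -0.985, -0.007], [0.002, 0.007, -1.0]]
force: [-0.3, -7.2, 2.8]
opening: 0.187
t 15.3 local [  38.1 -170.4] z 122.2 F loc [-1.6 -7. ] 2.8 op 0.187
rv [ 0.007 -0.002 -0.005]
angle 0.626 rad 45.2
  tx -0.89 ty -0.89 -> 0.91
  tx -1.09 ty -0.63 -> 1.19
  tx -1.22 ty -0.30 -> 1.47
  tx -1.26 ty 0.04 -> 1.75
  tx -1.19 ty 0.39 -> 2.03
  tx -1.04 ty 0.70 -> 2.31
  z corr cm 0.02
```

```bash
python3 -m pendant '0.007 0 -0.005 -0.85 -0.9 0 0.05; 0 0 0 -1.1 -0.65 0 0.05; 0 0 0 -1.2 -0.35 0 0.05; 0 0 0 -1.25 0 0 0.05; 0 0 0 -1.2 0.3 0 0.05'
python3 -c "
from h import *
crank(.28,6)"
```

```text
time: 15.8
ee_pos: [0.5901, -0.0868, 0.1223]
orientation: [[0.983, 0.183, 0.014], [0.183, -0.983, -0.009], [0.012, 0.011, -1.0]]
force: [11.5, -8.8, -8.3]
opening: 0.183
t 15.8 local [ -17.8 -156.2] z 122.3 F loc [  9.7 -10.7] -8.3 op 0.183
rv [ 0.011 -0.012  0.003]
angle 2.015 rad 45.0
  tx -1.05 ty 0.70 -> 2.29
  tx -0.82 ty 0.95 -> 2.57
  tx -0.52 ty 1.14 -> 2.85
  tx -0.18 ty 1.24 -> 3.13
  tx 0.17 ty 1.24 -> 3.41
  tx 0.50 ty 1.15 -> 3.69
  z corr cm 0.03
```

```bash
python3 -m pendant '0.01 -0.012 0 -1 0.7 0 0.05; 0 0 0 -0.8 0.95 0 0.05; 0 0 0 -0.5 1.15 0 0.05; 0 0 0 -0.2 1.2 0 0.05; 0 0 0 0.1 1.2 0 0.05'
python3 -c "
from h import *
crank(.28,6)"
```

```text
time: 16.3
ee_pos: [0.572, -0.1289, 0.1221]
orientation: [[0.981, 0.194, -0.004], [0.194, -0.981, 0.012], [-0.001, -0.013, -1.0]]
force: [-7.6, 2.9, 9.7]
opening: 0.185
t 16.3 local [ -43.2 -194.4] z 122.1 F loc [-7.   4.3] 9.7 op 0.185
rv [-0.013  0.001  0.014]
angle 3.085 rad 44.8
  tx 0.08 ty 1.25 -> 3.37
  tx 0.45 ty 1.17 -> 3.65
  tx 0.75 ty 1.00 -> 3.93
  tx 1.00 ty 0.76 -> 4.21
  tx 1.17 ty 0.45 -> 4.49
  tx 1.25 ty 0.11 -> 4.77
  z corr cm 0.01
```

```bash
python3 -m pendant '-0.013 0 0.014 0.1 1.25 0 0.05; 0 0 0 0.4 1.2 0 0.05; 0 0 0 0.7 1 0 0.05; 0 0 0 1 0.8 0 0.05; 0 0 0 1.15 0.5 0 0.05'
python3 -c "
from h import *
crank(.28,6)"
```

```text
time: 16.8
ee_pos: [0.6076, -0.1675, 0.1222]
orientation: [[0.983, 0.183, -0.017], [0.183, -0.983, 0.004], [-0.016, -0.007, -1.0]]
force: [-4.5, 1.6, 5.1]
opening: 0.184
t 16.8 local [ -15.1 -238.8] z 122.2 F loc [-4.2  2.4] 5.1 op 0.184
rv [-0.007  0.016  0.003]
angle -1.948 rad 45.1
  tx 1.22 ty 0.29 -> -1.67
  tx 1.25 ty -0.05 -> -1.39
  tx 1.19 ty -0.40 -> -1.11
  tx 1.03 ty -0.71 -> -0.83
  tx 0.80 ty -0.97 -> -0.55
  tx 0.50 ty -1.15 -> -0.27
  z corr cm 0.02
```

```bash
python3 -m pendant '-0.007 0.016 0.003 1.2 0.3 0 0.05; 0 0 0 1.25 -0.05 0 0.05; 0 0 0 1.2 -0.35 0 0.05; 0 0 0 1.05 -0.7 0 0.05; 0 0 0 0.8 -0.95 0 0.05'
python3 -c "
from h import *
crank(.2,6)"
```

```text
time: 17.3
ee_pos: [0.6557, -0.1454, 0.1222]
orientation: [[0.984, 0.175, -0.013], [0.175, -0.985, -0.002], [-0.014, 0.0, -1.0]]
force: [-2.8, -2.2, 4.2]
opening: 0.182
t 17.3 local [  36.2 -225.7] z 122.2 F loc [-3.1 -1.7] 4.2 op 0.182
rv [ 0.     0.014 -0.005]
angle -0.693 rad 45.1
  tx 0.50 ty -0.75 -> -0.49
  tx 0.34 ty -0.83 -> -0.29
  tx 0.17 ty -0.88 -> -0.09
  tx -0.01 ty -0.90 -> 0.11
  tx -0.18 ty -0.88 -> 0.31
  tx -0.36 ty -0.83 -> 0.51
  z corr cm 0.02
```

```bash
python3 -m pendant '0 0.014 -0.005 0.5 -0.75 0 0.05; 0 0 0 0.35 -0.8 0 0.05; 0 0 0 0.1 -0.5 0 0.05; 0 0 0 0 0 0 0.05'
python3 -c "
from h import *
crank(.05,4)"
```

```text
time: 17.7
ee_pos: [0.6616, -0.1252, 0.1222]
orientation: [[0.984, 0.18, -0.001], [0.18, -0.984, -0.004], [-0.002, 0.003, -1.0]]
force: [-2.3, 0.2, 3.3]
opening: 0.185
t 17.7 local [  45.5 -206.9] z 122.2 F loc [-2.3  0.6] 3.3 op 0.185
rv [ 0.003  0.002 -0.   ]
angle -0.224 rad 45.2
  tx 0.03 ty -0.22 -> -0.17
  tx 0.03 ty -0.22 -> -0.12
  tx 0.02 ty -0.22 -> -0.07
  tx 0.01 ty -0.22 -> -0.02
  z corr cm 0.02
```

```bash
python3 -m pendant '0 0 0 0.05 -0.4 0 0.05; 0 0 0 0.03 -0.3 0 0.05; 0 0 0 0 -0.2 0 0.05; 0 0 0 0 0 0 0.05'
python3 -c "
from h import *
crank(.05,2)"
```

```text
time: 18.1
ee_pos: [0.6612, -0.1173, 0.1223]
orientation: [[0.984, 0.179, 0.0], [0.179, -0.984, -0.005], [-0.001, 0.005, -1.0]]
force: [-1.1, -2.0, 3.6]
opening: 0.187
t 18.1 local [  46.6 -199. ] z 122.3 F loc [-1.4 -1.8] 3.6 op 0.187
rv [ 0.005  0.001 -0.001]
angle -0.047 rad 45.2
  tx -0.01 ty -0.23 -> 0.00
  tx -0.01 ty -0.22 -> 0.05
  z corr cm 0.03
```

```bash
python3 -m pendant '0.005 0 0 0 -0.2 0 0.05; 0 0 0 0 -0.05 0 0.05; 0 0 0 0 0 0 0.05; 0 0 0 0 0 0 0.05'
python3 -c "
from h import *
crank(.05,2)"
```

```text
time: 18.5
ee_pos: [0.6608, -0.1151, 0.1222]
orientation: [[0.984, 0.178, -0.0], [0.178, -0.984, 0.0], [-0.0, -0.0, -1.0]]
force: [-0.7, -1.4, 2.6]
opening: 0.183
t 18.5 local [  46.7 -196.9] z 122.2 F loc [-1.  -1.2] 2.6 op 0.183
rv [-0.     0.    -0.002]
angle 0.001 rad 45.2
  tx -0.02 ty -0.22 -> 0.05
  tx -0.02 ty -0.22 -> 0.10
  z corr cm 0.02
```

```bash
python3 -m pendant '0 0 0 0 0 0 0.05; 0 0 0 0 0 0 0.05; 0 0 0 0 0 0 0.05; 0 0 0 0 0 0 0.05; 0 0 0 0 0 0 0.05'
python3 -c "
from h import *
rep()
a,_=env.capture('side'); b,_=env.capture('top'); rep()
save(cv2.resize(a[130:340,200:400],None,fx=2.8,fy=2.8),'s4.png'); save(b,'t4.png')
print('cov rms top left',np.abs(b[150:225,195:240].astype(int)-np.load('top0.npz')['im'][150:225,195:240]).mean())
r=env.search_frame('top','cover_knob')
for q in r[:1]: w=c2w('top',q['point']); print(q['conf'],w,R2.T@(w[:2]-T2))"
```

```text
time: 19.0
ee_pos: [0.6608, -0.1151, 0.1222]
orientation: [[0.984, 0.178, -0.0], [0.178, -0.984, 0.0], [-0.0, -0.0, -1.0]]
force: [0.4, -2.2, 2.1]
opening: 0.187
t 19.0 local [  46.6 -196.9] z 122.2 F loc [ 0.  -2.3] 2.1 op 0.187
rv [-0.     0.    -0.002]
t 19.1 local [  46.6 -196.9] z 122.2 F loc [-0.8 -1.8] 3.0 op 0.186
rv [-0.     0.    -0.002]
cov rms top left 54.03338271604938
0.73 [0.56641456 0.16373955 0.05948154] [0.0039767  0.09444935]
```

View pics/s4.png

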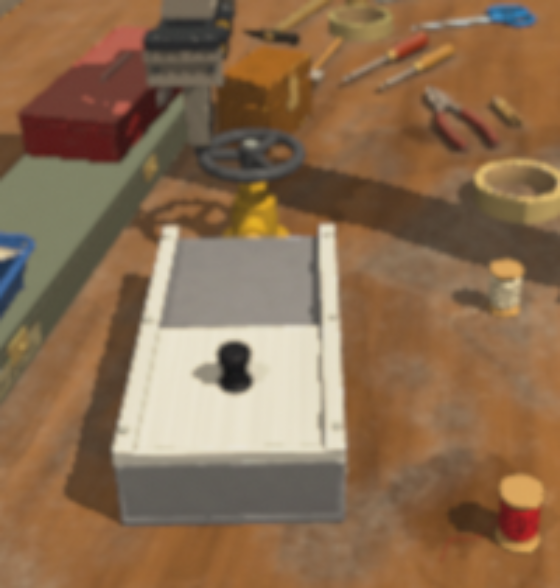

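View pics/t4.png

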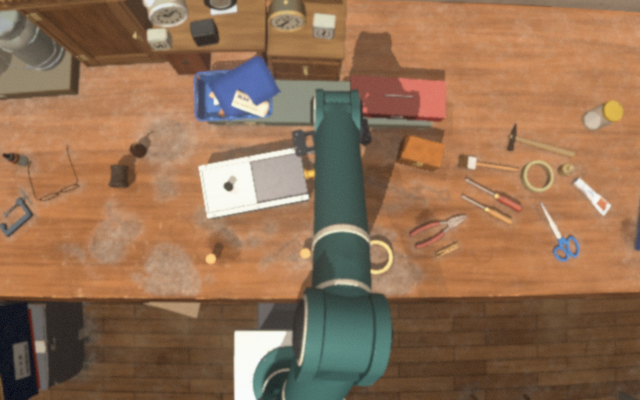

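The cover is home (knob at chamber y ≈ 94 mm), the bystanders are in place, and the grip is held and still. Handing in.

```bash
python3 -c "
from h import *
print(env.finish_job()); rep()"
```

```text
the job is handed in; nothing more can be done
None
the job is handed in; nothing more can be done
```

I slid the cover home, turned the valve clockwise to its stop, then backed it off two full turns anticlockwise. I handed in with the grip still pinched, at about 19 s of robot time.

**Cover:** it stopped moving as I kept pushing, with about 9 N on the tool. Both cameras show no gap at the end rail, and the network puts the knob at chamber y ≈ 94 mm (95 is home).

**Valve:** at the stop the wheel held still while the push rose to 14 N. After two turns the tool was back within 0.1 mm of its position at the stop (chamber x 46.6–46.7, y -196.9 mm). That is an angle within about 0.01 rad of two turns, going by tool position only. The arm hid the grip from the top camera, so I couldn't check the angle in a picture.

**At hand-in:** the wheel was still, and the grip was held at about 17 mm opening with a set force of 30 N and under 4 N on the tool. The things around the chamber looked unmoved in the last pictures. The key lies under the closed cover, so I couldn't see it, but nothing went into the compartment.

**Checks that disagreed:**
- At the end stop the tool read y = 98 mm for the knob, not 95. At the valve stop it read about 3 mm off in y and 1.5 mm in x. These look like a calibration offset, so for the second half of the job I used a wheel centre corrected from the position at the stop.
- A pixel-difference check on the cover area only showed that the picture had changed, so I did not rely on it.

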